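# Lock the ECG recorder's docking slide with its detent pin

## Task

Make the ECG recorder ready for moving the trolley: push its slide-out tray back until it stops, so that the hole in the tray's side plate lines up with the hole in the lock column. Then pull the locking pin, the one with the tall cylindrical knob, up out of the three-pin rack against its detent, and push it down through the lined-up holes of the lock column until it is fully home.

Things in the scene. Friction and masses are not known exactly. Their poses are not given: they have to be found in the camera images.
- tray (a joint): The slide-out tray of the ECG recorder: how far it is pulled out, in m. 0 = pushed back against its stop (the holes are then in line), up to 0.10 = out. It starts 0.04 to 0.08 out, slides level, needs about 5 N, and stays where it is left. At the stop it does not go further.
- push_plate (a point): Middle of the front face of the upright steel push plate at the tray's front (70 mm wide, 6 thick, standing 52 to 112 mm above the table; this point is 85 mm up). Moves with the tray. x axis: level, the direction to push the tray home, away from the robot; y along the plate; z up. The space before it (-x) is free above 52 mm; the cream recorder behind it is 112 mm high.
- pin_knob (a point): Middle of the locking pin's knob: an upright steel cylinder 28 mm wide, 51 tall. z up. Collar below, 46 wide, underside 30 mm below this point; then a 14 mm shank with tapered tip, to 104 mm below. In one of 3 sockets, 100 mm apart, of a 90 mm high rack on the right. Spring balls hold it: 5 to 15 N to pull, lift 75 mm to clear; 0.18 kg. The ball- and T-head pins (40 mm above the rack) are wrong.
- lock_mouth (a point): Centre of the mouth of the lock column, 90 mm above the table; z up. Steel funnel, 32 mm wide inside, narrowing over 12 mm to a 21 mm upright bore, on a 60 mm square column right of the tray. Free to 90 mm deep when the tray is home, else blocked 38 mm down. Pin fully home: collar on the funnel, knob middle 30 mm above this point. Spring balls resist the last 20 mm: 5 to 10 N.
There are look-alikes about, which are no part of the job. Leave any orange look-alike of the part that bears pin_knob alone.

How it is judged (in metres and radians):
At the end, for the whole second after the job is handed in: The tray is back at its stop (within 10 mm), and the locking pin stands in the lock column, upright within 10 degrees, its knob within 12 mm of the hole's axis and its collar within 6 mm of the funnel's rim (value of joint tray below 0.01 m and horizontal distance between pin_knob and lock_mouth below 0.012 m and z of pin_knob in the frame of lock_mouth below 0.036 m and angle between pin_knob's own z axis and vertical below 0.18 rad); the robot touches nothing.
It also fails if it takes over 61 s, if anything falls off the work surface, if the arm or the gripper's body presses on something with over 40 N, if the wrist force passes 120 N, or if a joint passes its speed limit or range.

## Robot

A 6-joint arm with a two-finger parallel gripper is mounted at the origin on the work surface. World frame = base frame: x ahead of the robot, y to its left, z up, the work surface at z = 0. Lengths are in mm, angles in rad, forces in N, time in s.
With the tool pointing down it reaches from about 250 to 775 mm from the base axis. Payload 4 kg.
Tool frame: the origin (TCP) lies on the centre line of the jaws, within the pads' length; the fingertips stand 14 mm ahead of it and the grasp point (between the pads) lies 5 mm behind it (env.tip_extent is the distance from the TCP to the fingertips, in mm); z points along the fingers, y is the line along which they close (so a half turn about z gives the same grasp; the last joint's range is limited). The gripper opens to 94 mm and grips with 3 to 60 N. Pads are 16 mm wide; open, the fingers measure 119 mm over their backs; the gripper's body (75 mm by 177 mm) begins 78 mm behind the grasp point.
Start: joints at [-1.309, 0.087, 1.371, -0, 1.684, -0.103], TCP at [196.218, -513.826, 219.506] pointing down, gripper open.
Joint ranges: [-3.1, 3.1], [-0.76, 2.03], [0.27, 2.55], [-1.08, 4.22], [0.17, 2.65], [-2.57, 2.57]. Speed limits (rad/s): [2.79, 2.79, 3.14, 3.14, 3.14, 3.14].

## Interface

Orientations are given as a unit quaternion [w, x, y, z].
In Python, from workcell import env gives the robot as it stands.
- The arm moves only by the shell command python3 -m pendant 'ROWS' [FORCE]. ROWS is JSON, one flat list of numbers, 7 for each row, row after row: the shift along the tool's x, y, z each as a share of 0.1 m, from -1 to 1, then the turn, a rotation vector about the tool's x, y, z each as a share of 360 degrees, from -1 to 1, then the opening, from -1 (shut) to 1 (fully open). A call has 1 to 20 rows; each row shifts and turns the commanded pose from where the row before left it, along the tool's axes as they then stand; what a row does not reach is not made up. A row lasts 1/10 s, in which the tool goes at most 50 mm and 8.59 degrees, less where a joint would pass 70% of its speed; a pose out of reach is approached as far as the arm can. A call with a number of a shift or a turn outside -1 to 1 is refused whole. A call with a gripper value outside its range is refused whole. The fingers move at their own pace and stop on an object; FORCE is the grip in N (left out, the last holds). Time passes only in rows, so rows that do not move let the fingers close. It gives the time, the measured TCP pose, the force, the opening and the grip force at its end, in the units of the state.
- env.state(): the state, without advancing time (a new reading comes with each control period).
- env.grab_frame(name): name is "scene" or "top" or "wrist"; returns a dict with "frame" (480x640x3 uint8, red, green, blue), "K" (3x3 intrinsics, pixels), "position" and "orientation" of the camera in the world; the wrist camera has in their place "hand_eye" (4x4, takes a point from camera to tool coordinates, whose origin is the TCP and whose axes are the flange's). Camera axes: x right, y down, z forward; pixel columns grow to the right and rows downward; lengths in mm; the calibration is good to about 2 mm. A picture is of the moment at which its call begins: read the wrist's pose just before it. There is no depth.
- env.job_done(): hands the job in; it is judged then, once.
The state is a dict: "time": time; "joint_pos": joint angles; "qvel": joint speeds; "joint_efforts": joint torques, N m; "tool_pos": TCP position; "tool_rot": TCP orientation; "force": force on the tool from outside, world axes, zero at the start; "moment": the same for the moment, N m; "opening": finger opening in mm; "finger_force": force on a finger pad.
Only numpy, scipy, OpenCV 4.12 (cv2) and the standard library are available. Lean on these libraries where they do the work, as an engineer would, in place of code of your own. Each camera call takes 0.05 s, during which the arm holds its last target. There are 200 camera calls.

## Working session

There is one attempt and no reset: what is moved stays moved. The work goes in short steps, Python scripts to look and compute and a shell command to move; the robot and the scene stay as the last step left them, time stands still between calls to the robot, and variables do not carry over. Pictures are saved under pics/ and viewed, at most 10 in all, crops included, and the job is handed in when it is done.

```bash
mkdir -p pics; ls
cat > h.py <<'E'
import numpy as np, cv2, json
from scipy.spatial.transform import Rotation as R
from workcell import env
def rot(q): return R.from_quat([q[1],q[2],q[3],q[0]]).as_matrix()
def snap(name):
    s=env.state(); f=env.grab_frame(name)
    if 'hand_eye' in f:
        T=np.eye(4);T[:3,:3]=rot(s['tool_rot']);T[:3,3]=s['tool_pos'];T=T@np.array(f['hand_eye'])
    else:
        T=np.eye(4);T[:3,:3]=rot(f['orientation']);T[:3,3]=f['position']
    np.savez(f'pics/{name}_last.npz',img=f['frame'],K=f['K'],T=T)
    return f['frame'],np.array(f['K']),T
def load(name):
    d=np.load(f'pics/{name}_last.npz'); return d['img'],d['K'],d['T']
def ray(K,T,u,v):
    d=T[:3,:3]@np.linalg.solve(K,[u,v,1.]); return T[:3,3],d/np.linalg.norm(d)
def onz(K,T,u,v,z):
    o,d=ray(K,T,u,v); return o+d*(z-o[2])/d[2]
def proj(K,T,p):
    c=K@(T[:3,:3].T@(np.array(p,float)-T[:3,3])); return c[:2]/c[2]
def save(name,img): cv2.imwrite('pics/'+name,img[:,:,::-1])
E
python3 - <<'E'
from h import *
for n in ('scene','top'):
    f,K,T=snap(n); save(n+'1.png',f); print(n,T.round(2).tolist(),K.tolist())
s=env.state();print(s['tool_rot'],s['tool_pos'],s['time'],rot(s['tool_rot']).round(3).tolist())
E
```

```text
pics
scene [[-0.43, 0.55, -0.71, 1082.05], [0.9, 0.28, -0.33, 171.88], [0.01, -0.78, -0.62, 564.48], [0.0, 0.0, 0.0, 1.0]] [[447.2921716266582, 0.0, 327.95131630696164], [0.0, 447.2921716266582, 242.8167763895141], [0.0, 0.0, 1.0]]
top [[-0.03, -1.0, 0.08, 471.25], [-1.0, 0.03, -0.01, -67.63], [0.01, -0.08, -1.0, 1112.78], [0.0, 0.0, 0.0, 1.0]] [[527.1237980832568, 0.0, 311.41813542233183], [0.0, 527.1237980832568, 230.70372477413935], [0.0, 0.0, 1.0]]
[-9.58057933e-04  9.83413450e-01  1.81375471e-01 -8.12318653e-05] [ 196.07877869 -513.37891468  218.46154301] 0.1 [[0.934, 0.357, -0.001], [0.357, -0.934, 0.002], [0.0, -0.002, -1.0]]
```

View pics/scene1.png

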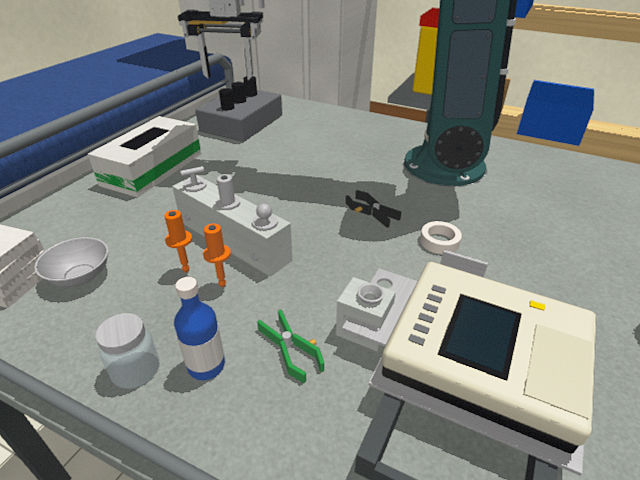

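View pics/top1.png

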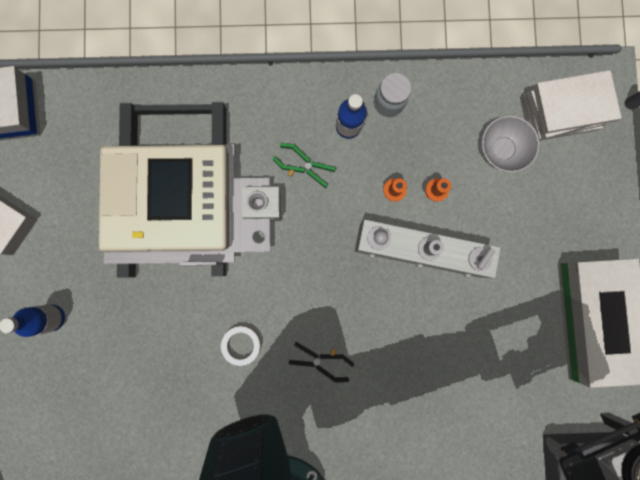

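The scene picture shows the rack with three pins: a T-head at (192,180), a tall cylinder at (226,190) and a ball at (264,213). The same pins in the top picture are at (482,258), (433,245) and (379,236). The cylindrical knob in the middle fits the description. The two orange pins are the look-alikes to leave alone. The lock funnel is at scene (370,292) and top (258,201), and the push plate is at scene (465,262). I'll confirm these in one enlarged crop.

Run:
```python
from h import *
s,_,_=load('scene'); t,_,_=load('top')
def c(i,x,y,w,h,W,H): return cv2.resize(i[y:y+h,x:x+w],(W,H),interpolation=cv2.INTER_CUBIC)
a=c(s,165,155,130,98,400,300); b=c(s,330,235,160,120,400,300)
d=c(t,350,205,160,120,400,300); e=c(t,95,170,200,150,400,300)
save('crop1.png',np.vstack([np.hstack([a,b]),np.hstack([d,e])]))
```

```text
(no output)
```

View pics/crop1.png

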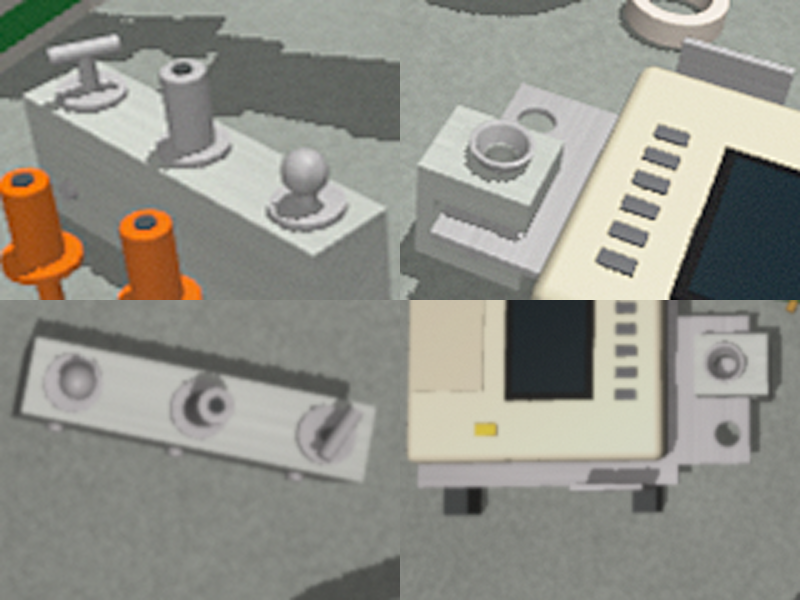

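The crop confirms the middle pin as the one with the tall grey cylinder, its top at scene (224.5,178) and top (434.4,247). It also shows the funnel at top (258.5,201), the tray hole in front of it at about (258.5,237), and the push plate's upper edge at scene (443,252) to (487,264).

Run:
```python
from h import *
_,Ks,Ts=load('scene'); _,Kt,Tt=load('top')
def tri(a,b):
    o1,d1=ray(Ks,Ts,*a);o2,d2=ray(Kt,Tt,*b)
    k=np.linalg.lstsq(np.c_[d1,-d2],o2-o1,rcond=None)[0]
    p,q=o1+k[0]*d1,o2+k[1]*d2; return ((p+q)/2).round(1),np.linalg.norm(p-q).round(1)
print('knob top',tri((224.5,177.7),(434.4,247)), onz(Kt,Tt,434.4,247,145.5).round(1),onz(Ks,Ts,224.5,177.7,145.5).round(1))
print('mouth',tri((370,293),(258.5,201)), onz(Kt,Tt,258.5,201,90).round(1),onz(Ks,Ts,370,293,90).round(1))
for p in [(443.2,251.8),(486.8,263.8)]: print('plate scene',onz(Ks,Ts,*p,112).round(1))
for p in [(180,263),(230,263)]: print('plate top',onz(Kt,Tt,*p,112).round(1))
for p in [(105,250),(229,246)]: print('recorder edge',onz(Kt,Tt,*p,112).round(1))
print('trayhole',onz(Kt,Tt,258.5,236.5,50).round(1))
# rack line direction
a=onz(Kt,Tt,350+36/2.5,205+37/2.5,90);b=onz(Kt,Tt,350+375/2.5,205+106/2.5,90);print('rack top edge',a.round(1),b.round(1))
```

```text
knob top (array([ 514.9, -303.5,  146.7]), np.float64(1.6)) [ 514.5 -303.1  145.5] [ 513.5 -305.7  145.5]
mouth (array([616.5,  24.9,  86.5]), np.float64(2.5)) [616.4  23.4  90. ] [619.5  27.1  90. ]
plate scene [501.8 104.7 112. ]
plate scene [500.3 172.9 112. ]
plate top [499.1 172.1 112. ]
plate top [496.5  77.7 112. ]
recorder edge [527.6 313.6 112. ]
recorder edge [528.7  79.1 112. ]
trayhole [549.9  28.4  50. ]
rack top edge [ 573.9 -182.3   90. ] [ 512.7 -444.6   90. ]
```

```bash
python3 -m pendant '[0,0,0,0,0,0.0194,-1, 0,0,0,0,0,0.0194,-1, 0,0,0,0,0,0.0194,-1, 0.15,-0.41,0,0,0,0,-1, 0.15,-0.41,0,0,0,0,-1, 0.15,-0.41,0,0,0,0,-1, 0.15,-0.41,0,0,0,0,-1, 0.15,-0.41,0,0,0,0,-1, 0.15,-0.41,0,0,0,0,-1, 0.15,-0.41,0,0,0,0,-1, 0.15,-0.41,0,0,0,0,-1, 0.15,-0.41,0,0,0,0,-1, 0.15,-0.41,0,0,0,0,-1, 0.15,-0.41,0,0,0,0,-1, 0.15,-0.41,0,0,0,0,-1, 0.15,-0.41,0,0,0,0,-1, 0.15,-0.41,0,0,0,0,-1, 0.15,-0.41,0,0,0,0,-1, 0.15,-0.41,0,0,0,0,-1]' 20; python3 -c "
from h import *
print(rot(env.state()['tool_rot']).round(3).tolist())"
```

```text
time: 2.0
tool_pos: [436.8, 143.9, 219.0]
tool_rot: [0.0, 1.0, -0.0, -0.0]
force: [0.8, -0.4, 0.2]
opening: 0.4
finger_force: 0.0
[[1.0, -0.0, -0.0], [-0.0, -1.0, -0.0], [-0.0, 0.0, -1.0]]
```

```bash
python3 -m pendant '[0,0,0.35,0,0,0,-1, 0,0,0.35,0,0,0,-1, 0,0,0.35,0,0,0,-1, 0,0.04,0.34,0,0,0,-1, 0.15,0,0,0,0,0,-1, 0.15,0,0,0,0,0,-1, 0.1,0,0,0,0,0,-1, 0.08,0,0,0,0,0,-1, 0.08,0,0,0,0,0,-1, 0.08,0,0,0,0,0,-1, 0.08,0,0,0,0,0,-1, 0.08,0,0,0,0,0,-1, 0.08,0,0,0,0,0,-1]'
python3 - <<'E'
from h import *
f,K,T=snap('top'); save('top2.png',cv2.resize(f[130:310,85:325],(800,600)))
E
```

```text
time: 3.3
tool_pos: [523.1, 137.2, 80.2]
tool_rot: [0.001, 1.0, -0.0, -0.002]
force: [-5.0, -2.0, 3.0]
opening: 0.5
finger_force: 2.6
```

View pics/top2.png

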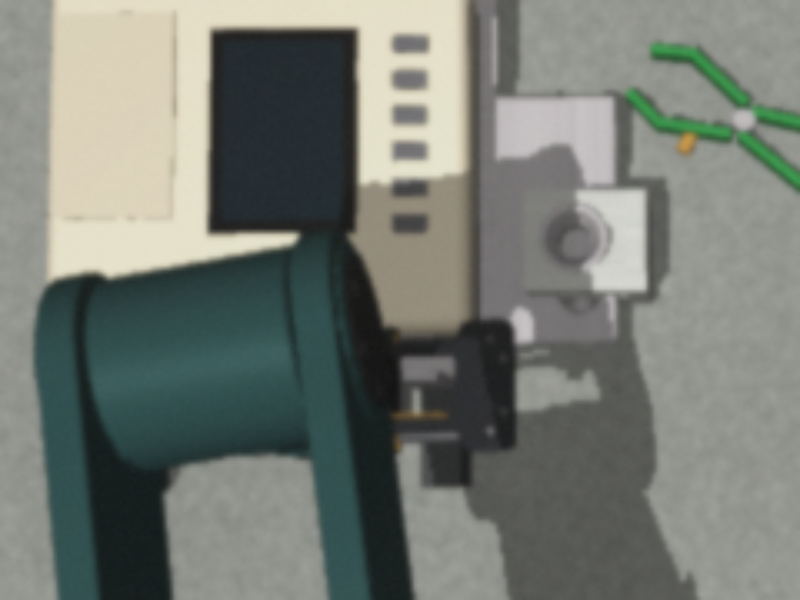

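The tray is moving together with the recorder, at 5 N. The tray hole is now just in front of the column, at crop (580,300). I'll push on.

```bash
python3 -m pendant '[0.06,0,0,0,0,0,-1, 0.06,0,0,0,0,0,-1, 0.06,0,0,0,0,0,-1, 0,0,0,0,0,0,-1]'; python3 -m pendant '[0.03,0,0,0,0,0,-1, 0.03,0,0,0,0,0,-1, 0,0,0,0,0,0,-1]'
```

```text
time: 3.75
tool_pos: [543.2, 137.8, 80.6]
tool_rot: [0.0, 1.0, -0.0, 0.0]
force: [-0.4, 0.1, 0.2]
opening: 0.7
finger_force: 0.1
time: 4.05
tool_pos: [549.0, 137.8, 80.5]
tool_rot: [0.0, 1.0, -0.0, 0.0]
force: [-1.8, -0.9, 0.8]
opening: 0.4
finger_force: 1.3
```

```bash
python3 -m pendant '[0.03,0,0,0,0,0,-1, 0.03,0,0,0,0,0,-1, 0,0,0,0,0,0,-1]'; python3 -m pendant '[0.03,0,0,0,0,0,-1, 0.02,0,0,0,0,0,-1, 0,0,0,0,0,0,-1]'
```

```text
time: 4.35
tool_pos: [551.3, 137.7, 80.5]
tool_rot: [0.0, 1.0, -0.0, -0.004]
force: [-13.5, -1.2, 8.1]
opening: 0.3
finger_force: 6.6
time: 4.65
tool_pos: [551.1, 137.7, 80.6]
tool_rot: [0.001, 1.0, -0.0, -0.01]
force: [-26.8, -2.7, 16.5]
opening: 0.3
finger_force: 13.8
```

The tray has stopped at TCP x = 551, with the force rising without motion. Now I'll retreat and go above the pin.

```bash
python3 -m pendant '[-0.2,0,0,0,0,0,-1, -0.2,0,0,0,0,0,-1, 0,0,-0.43,0,0,0,-1, 0,0,-0.43,0,0,0,-1, 0,0,-0.43,0,0,0,-1, 0,0,-0.41,0,0,0,0, 0,0.4,0,0,0,0,0.28, 0,0.4,0,0,0,0,0.28, 0,0.4,0,0,0,0,0.28, 0,0.4,0,0,0,0,0.28, 0,0.4,0,0,0,0,0.28, 0,0.4,0,0,0,0,0.28, 0,0.4,0,0,0,0,0.28, 0,0.4,0,0,0,0,0.28, 0,0.4,0,0,0,0,0.28, 0,0.4,0,0,0,0,0.28, 0,0.4,0,0,0,0,0.28, 0,0,0,0,0,0,0.28]'
python3 - <<'E'
from h import *
f,K,T=snap('wrist'); t,Kt,Tt=snap('top'); print(T.round(3).tolist()); print(proj(K,T,[514.5,-303.5,145.5]))
save('w1.png',np.hstack([cv2.resize(f,(400,300)),cv2.resize(t[130:310,85:325],(400,300))]))
E
```

```text
time: 6.45
tool_pos: [519.4, -307.2, 249.3]
tool_rot: [0.001, 1.0, -0.003, 0.0]
force: [0.4, 0.4, 0.5]
opening: 60.0
finger_force: 0.0
[[-0.006, -0.969, -0.249, 591.335], [-1.0, 0.006, -0.0, -306.389], [0.002, 0.249, -0.969, 415.098], [0.0, 0.0, 0.0, 1.0]]
[317.25836881 256.08107742]
```

View pics/w1.png

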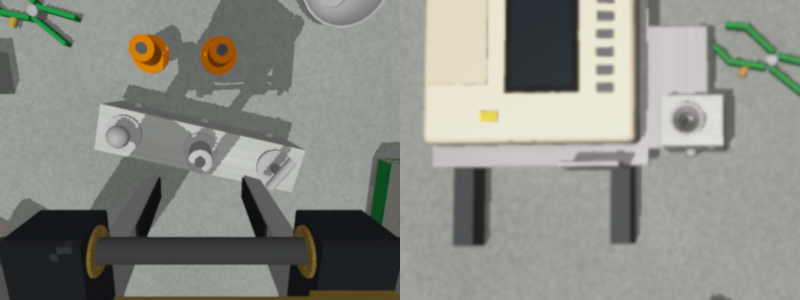

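The wrist view shows the ball, cylinder and T pins in the rack. The knob top is at about (320,256) full scale, against a predicted (317,256). In the top view the tray is home, with the funnel at about (257,201).

Run:
```python
from h import *
f,K,T=load('wrist'); t,Kt,Tt=load('top')
def blob(im,x0,y0,x1,y1,thr):
    g=cv2.cvtColor(im[y0:y1,x0:x1],cv2.COLOR_RGB2GRAY)
    n,l,s,c=cv2.connectedComponentsWithStats((g<thr).astype(np.uint8))
    return [(tuple((c[i]+[x0,y0]).round(1)),s[i][2:].tolist()) for i in range(1,n) if s[i][4]>8]
for th in (50,70): print('cap',th,blob(f,300,235,340,280,th))
for th in (100,120): print('bore',th,blob(t,242,188,276,215,th))
for p in [(320,256)]: print(onz(K,T,*p,145.5).round(1))
save('z1.png',np.hstack([cv2.resize(f[226:286,280:360],(400,300),interpolation=2),cv2.resize(t[180:222,230:286],(400,300),interpolation=2)]))
```

```text
cap 50 []
cap 70 []
bore 100 [((np.float64(255.0), np.float64(203.2)), [8, 8, 41])]
bore 120 [((np.float64(255.5), np.float64(203.5)), [13, 11, 94])]
[ 514.5 -305.4  145.5]
```

View pics/z1.png

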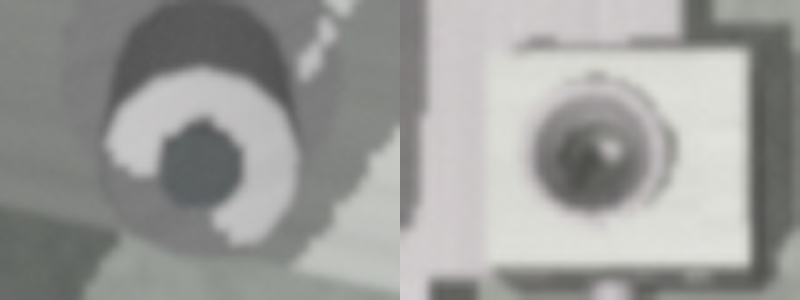

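```bash
python3 -m pendant '[-0.064,-0.017,0,0,0,0,0.28, 0,0,0.4,0,0,0,0.28, 0,0,0.4,0,0,0,0.28, 0,0,0.3,0,0,0,0.28, 0,0,0.24,0,0,0,0.28, 0,0,0,0,0,0,0.28]'; python3 -m pendant '[0,0,0,0,0,0,-1, 0,0,0,0,0,0,-1, 0,0,0,0,0,0,-1, 0,0,0,0,0,0,-1, 0,0,0,0,0,0,-1, 0,0,0,0,0,0,-1]' 50
```

```text
time: 7.15
tool_pos: [510.9, -297.2, 112.4]
tool_rot: [-0.002, 1.0, 0.001, -0.003]
force: [0.1, -0.1, -0.8]
opening: 60.0
finger_force: 0.0
time: 7.75
tool_pos: [514.3, -303.2, 119.3]
tool_rot: [0.003, 1.0, -0.001, 0.002]
force: [1.0, -5.0, 4.4]
opening: 27.4
finger_force: 50.0
```

```bash
python3 -m pendant '[0,0,0,0,0,0,-1, 0,0,0,0,0,0,-1]'; python3 -m pendant '[0,0,-0.05,0,0,0,-1, 0,0,-0.05,0,0,0,-1, 0,0,-0.1,0,0,0,-1, 0,0,-0.1,0,0,0,-1, 0,0,-0.2,0,0,0,-1, 0,0,-0.3,0,0,0,-1, 0,0,0,0,0,0,-1, 0,0,0,0,0,0,-1]'
```

```text
time: 7.95
tool_pos: [514.3, -303.2, 119.3]
tool_rot: [0.003, 1.0, -0.001, 0.002]
force: [0.6, -5.0, 4.0]
opening: 27.2
finger_force: 50.0
time: 8.75
tool_pos: [512.9, -299.5, 196.0]
tool_rot: [-0.001, 1.0, -0.0, -0.0]
force: [0.5, 0.4, -2.7]
opening: 27.3
finger_force: 50.0
```

```bash
python3 -m pendant '[0,0,-0.32,0,0,0,-1, 0,0,-0.32,0,0,0,-1, 0.115,-0.36,0,0,0,0,-1, 0.115,-0.36,0,0,0,0,-1, 0.115,-0.36,0,0,0,0,-1, 0.115,-0.36,0,0,0,0,-1, 0.115,-0.36,0,0,0,0,-1, 0.115,-0.36,0,0,0,0,-1, 0.115,-0.36,0,0,0,0,-1, 0.115,-0.36,0,0,0,0,-1, 0.115,-0.36,0,0,0,0,-1, 0,0,0,0,0,0,-1, 0,0,0,0,0,0,-1, 0,0,0,0,0,0,-1]'
python3 - <<'E'
from h import *
print(env.state()['tool_pos'])
w,K,T=snap('wrist'); t,Kt,Tt=snap('scene'); print(proj(K,T,[616.5,25,90]),proj(Kt,Tt,[616.5,25,90]))
u,v=proj(K,T,[616.5,25,90]).astype(int)
save('w2.png',np.hstack([cv2.resize(w,(400,300)),cv2.resize(t[170:350,280:520],(400,300))]))
E
```

```text
time: 10.15
tool_pos: [616.0, 22.9, 258.8]
tool_rot: [0.0, 1.0, -0.001, -0.002]
force: [-0.0, 0.0, -1.9]
opening: 27.1
finger_force: 50.0
[615.95338833  22.86082819 258.83976729]
[320.11884819 227.68485422] [369.42189029 291.28709103]
```

View pics/w2.png

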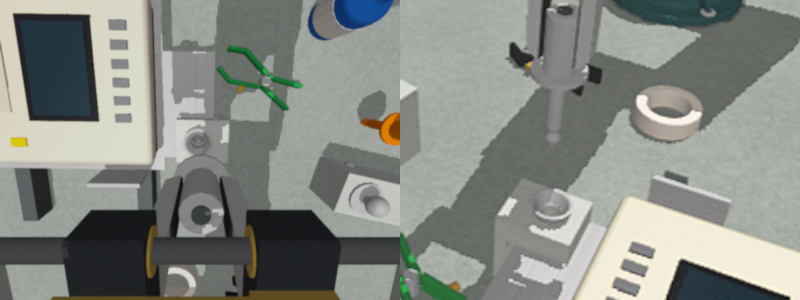

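Run:
```python
from h import *
w,K,T=load('wrist'); t,Kt,Tt=load('scene')
print(K[0,0],'mouth w',onz(K,T,317,224,90).round(1),'knob top w',onz(K,T,323,344,285).round(1),'tip s',onz(Kt,Tt,371.8,251,155).round(1),'mouth s',onz(Kt,Tt,370,293,90).round(1),'tip expected px',proj(Kt,Tt,[616,22.9,155]))
a=cv2.resize(w[195:255,277:357],(400,300),interpolation=2); b=cv2.resize(t[230:320,310:430],(400,300),interpolation=2); 
c=cv2.resize(w[314:374,283:363],(400,300),interpolation=2)
save('z2.png',np.vstack([np.hstack([a,b]),np.hstack([c,c*0])]))
```

```text
408.2349351584526 mouth w [619.6  27.6  90. ] knob top w [613.8  23.2 285. ] tip s [601.6  17.8 155. ] mouth s [619.5  27.1  90. ] tip expected px [371.44967288 257.75506223]
```

View pics/z2.png

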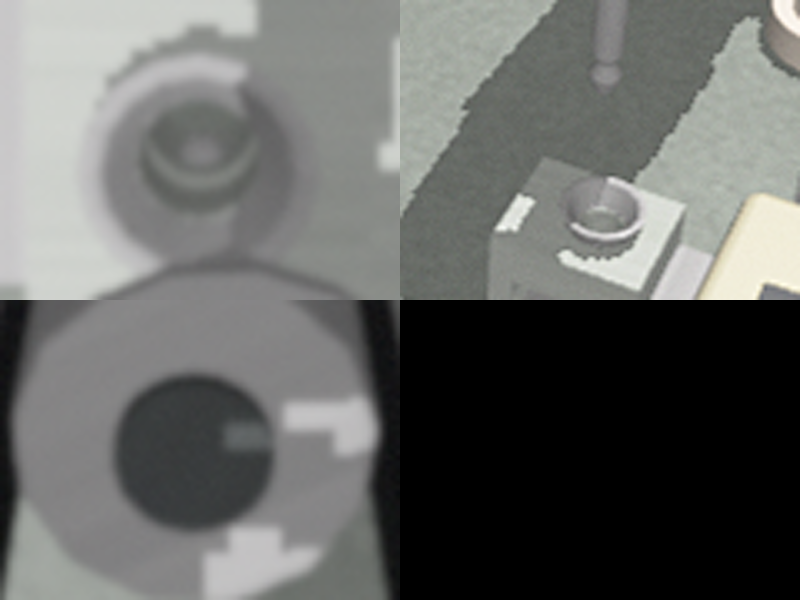

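The pin hangs upright: its tip is at scene (371.5,256), predicted (371.4,258). The funnel is at wrist (316.6,228) and scene (371,292), which puts it about 1 mm further in x and 3.5 mm further in y than the pin.

```bash
python3 -m pendant '[0.01,-0.035,0,0,0,0,-1, 0,0,0.3,0,0,0,-1, 0,0,0.25,0,0,0,-1, 0,0,0.1,0,0,0,-1, 0,0,0.1,0,0,0,-1, 0,0,0.1,0,0,0,-1, 0,0,0,0,0,0,-1, 0,0,0,0,0,0,-1]'
```

```text
time: 11.05
tool_pos: [618.2, 26.9, 176.2]
tool_rot: [0.0, 1.0, -0.0, 0.001]
force: [-0.5, -0.1, -2.1]
opening: 27.2
finger_force: 50.0
```

No contact yet, and the tip is 17 mm below the rim, so it's already in the bore. I'll go further down.

```bash
python3 -m pendant '[0,0,0.08,0,0,0,-1, 0,0,0.08,0,0,0,-1, 0,0,0.08,0,0,0,-1, 0,0,0,0,0,0,-1, 0,0,0,0,0,0,-1]';  python3 -m pendant '[0,0,0.06,0,0,0,-1, 0,0,0.06,0,0,0,-1, 0,0,0,0,0,0,-1, 0,0,0,0,0,0,-1]'
```

```text
time: 11.55
tool_pos: [617.5, 27.0, 150.8]
tool_rot: [0.0, 1.0, -0.0, -0.001]
force: [-0.4, 0.4, -2.3]
opening: 27.1
finger_force: 50.0
time: 11.95
tool_pos: [617.6, 27.0, 139.0]
tool_rot: [0.0, 1.0, -0.0, -0.0]
force: [0.1, -0.1, -1.7]
opening: 26.9
finger_force: 50.0
```

```bash
python3 -m pendant '[0,0,0.05,0,0,0,-1, 0,0,0.05,0,0,0,-1, 0,0,0.05,0,0,0,-1, 0,0,0.03,0,0,0,-1, 0,0,0,0,0,0,-1]';  python3 -m pendant '[0,0,0.02,0,0,0,-1, 0,0,0.02,0,0,0,-1, 0,0,0,0,0,0,-1, 0,0,0,0,0,0,-1]'
```

```text
time: 12.45
tool_pos: [617.3, 27.0, 120.0]
tool_rot: [-0.0, 1.0, -0.0, -0.001]
force: [0.3, -1.1, -4.9]
opening: 27.1
finger_force: 50.0
time: 12.85
tool_pos: [617.4, 26.9, 119.2]
tool_rot: [0.0, 1.0, -0.0, -0.0]
force: [-5.6, -1.1, 4.9]
opening: 27.2
finger_force: 50.0
```

```bash
python3 -m pendant '[0,0,0.02,0,0,0,-1, 0,0,0.02,0,0,0,-1, 0,0,0,0,0,0,-1, 0,0,0,0,0,0,-1]'
```

```text
time: 13.25
tool_pos: [617.4, 26.9, 119.1]
tool_rot: [0.0, 1.0, -0.0, 0.001]
force: [-9.6, -0.0, 16.7]
opening: 27.2
finger_force: 50.0
```

It's against a hard stop at 119.1 mm, the same height it had in the rack, so it's fully home. I'll relieve the push, open a little and rise.

```bash
python3 -m pendant '[0,0,-0.05,0,0,0,-1, 0,0,0,0,0,0,-0.2, 0,0,0,0,0,0,0.17, 0,0,0,0,0,0,0.17, 0,0,0,0,0,0,0.17, 0,0,0,0,0,0,0.17]'; python3 -m pendant '[0,0,-0.2,0,0,0,0.17, 0,0,-0.4,0,0,0,0.17, 0,0,-0.4,0,0,0,0.17, 0,0,-0.4,0,0,0,0.17, -0.3,0.3,0,0,0,0,0.17, -0.3,0.3,0,0,0,0,0.17, -0.3,0.3,0,0,0,0,0.17, 0,0,0,0,0,0,0.17]'
python3 - <<'E'
from h import *
t,K,T=snap('scene'); p,Kt,Tt=snap('top'); print(proj(K,T,[617,26.5,145.5]),proj(Kt,Tt,[617,26.5,145.5]))
save('end.png',np.hstack([cv2.resize(t[170:350,280:520],(400,300)),cv2.resize(p[130:310,85:325],(400,300))]))
E
```

```text
time: 13.85
tool_pos: [618.0, 27.0, 118.3]
tool_rot: [0.0, 1.0, -0.0, 0.0]
force: [0.5, 0.3, -0.4]
opening: 54.6
finger_force: 0.0
time: 14.65
tool_pos: [525.3, -65.6, 259.2]
tool_rot: [0.001, 1.0, -0.003, 0.0]
force: [-0.2, -0.2, -0.2]
opening: 55.3
finger_force: 0.0
[373.0539476  263.96994727] [254.06171988 196.58999076]
```

View pics/end.png

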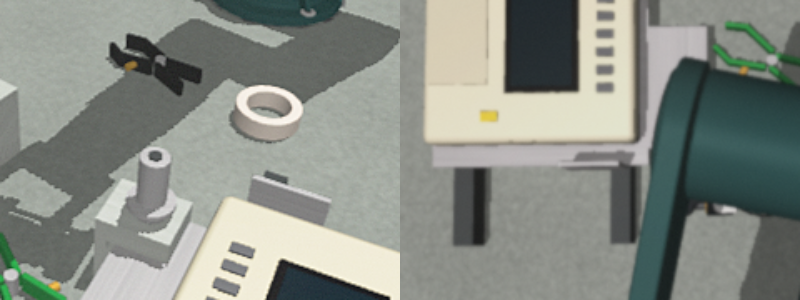

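The pin stands upright and seated in the lock column. Its knob top is at scene (372,263), against (373,264) expected when fully home, the tray is still home, and the gripper is clear.

```bash
python3 -c "
from workcell import env
print(env.job_done())"
```

```text
the job is handed in; nothing more can be done
None
```

The tray is pushed back to its stop, the cylindrical-knob pin is fully home and upright in the lock column, and the job was handed in at about 15 s on the robot clock; no verdict came back.

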